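# Re-zero a coffee grinder by its sunken adjuster knob

### The arm

A 6-joint arm with a two-finger parallel gripper is mounted at the origin on a cart in front of the work surface, level with it; the furniture and walls round the work are solid. World frame = base frame: x ahead of the robot, y to its left, z up, the work surface at z = 0. Lengths are in m, angles in rad, forces in N, time in s.
With the tool pointing down it reaches from about 0.275 to 0.825 m from the base axis. Payload 5.2 kg.
Tool frame: the origin (TCP) lies midway between the tips of the shut fingers; the grasp point (between the pads) lies 19 mm behind it; y points along the fingers, z is the direction in which the jaws open and shut, and the axes are right-handed (so a half turn about y gives the same grasp; the last joint's range is limited). The gripper opens to 93 mm and grips with 3 to 60 N. Pads are 15 mm wide; open, the fingers measure 128 mm over their backs; the gripper's body (75 mm by 188 mm) begins 65 mm behind the grasp point.
Start: joints at [-1.417, 0.259, 1.535, -0, 1.348, -0.203], TCP at [0.192, -0.515, 0.219] pointing down, gripper open.
Joint ranges: [-3.14, 3.14], [-0.91, 2.08], [0.19, 2.58], [-1.22, 4.36], [0.22, 2.71], [-3.12, 3.12]. Speed limits (rad/s): [2.57, 2.57, 3.14, 3.14, 3.14, 3.14].

### API

Orientations are given as a rotation vector (axis times angle).
In Python, from workcell import env, imaging, finder gives the robot as it stands. The module is installed in compiled form; this text tells all that it offers.
- The arm moves only by the tool send_rows, never from a script. Its argument "targets" is a list of rows, each a list of 6 numbers: the shift along the tool's x, y, z each as a share of 5 cm, from -1 to 1, then the turn, a rotation vector about the tool's x, y, z each as a share of 4 degrees, from -1 to 1. A call has 1 to 12 rows; each row shifts and turns the pose as measured when the row begins, along the tool's axes as they then stand; what a row does not reach is not made up. A row lasts 1/10 s, in which the tool goes at most 50 mm and 8.59 degrees, less where a joint would pass 70% of its speed; a pose out of reach is approached as far as the arm can. A call with a number of a shift or a turn outside -1 to 1 is refused whole. A call with a gripper value outside its range is refused whole. "grip" is the closure, from -1 (fully open) to 1 (shut), so that 0 is half open, set as the call begins (left out, the last holds). The fingers move at their own pace and stop on an object; the grip force is fixed at half the most. Time passes only in rows, so rows that do not move let the fingers close. It gives the time, the measured TCP pose, the force and the opening at its end, in the units of the state.
- env.state(): the state, without advancing time (a new reading comes with each control period).
- imaging.snapshot(name): name is "side" or "top" or "wrist"; returns (picture, depth): 400x640x3 uint8, red, green, blue; 400x640 float32, m along the optical axis (not along the pixel's ray), 0 where there is no reading.
- imaging.camera_params(name): a dict with "fx", "fy", "cx", "cy" (pixels), "R" (3x3) and "t" (3): a world point X has camera coordinates R X + t; the wrist camera has in their place "T_tool_cam" (4x4, takes a point from camera to tool coordinates, whose origin is the TCP and whose axes are the tool frame's). Camera axes: x right, y down, z forward; pixel columns grow to the right and rows downward; lengths in m; the calibration is good to about 2 mm. A picture is of the moment at which its call begins: read the wrist's pose just before it. camera_params takes no time and is no camera call.
- env.finish_job(): hands the job in, once; it reports no verdict.
Trained networks look in the newest picture that a camera, given by its name, has taken for a name from the list of things; names that differ only in an ending like _2 or _b are one class to them, and where a whole thing is asked for, a point or a joint stands for the part that bears it (a point fixed in the world has none). Each returns a list of dicts, best first, with "score" (0 to 1); they miss things now and then, are a little off and sometimes report something else, mostly with a low value. They report only what shows in the picture. A call takes as long as a camera call.
- finder.recognise(camera, name): "point" ([x, y, z] in m, in world coordinates, good to about 4 mm: the middle of the surface that is visible of it).
- finder.mark_of(camera, name): "point" ([x, y, z] in m, in world coordinates, good to about 4 mm: a listed point, or the origin of a listed thing).
The state is a dict: "time": time; "joint_positions": joint angles; "joint_velocities": joint speeds; "joint_efforts": joint torques, N m; "position": TCP position; "tool_rot": TCP orientation; "contact_force": force on the tool from outside, world axes, zero at the start; "wrist_torque": the same for the moment, N m; "gripper_width": finger opening in m.
Only numpy, scipy, OpenCV 4.12 (cv2) and the standard library are available. Lean on these libraries where they do the work, as an engineer would, in place of code of your own. Each camera call takes 0.05 s, during which the arm holds its last target.

### The job

Re-zero the coffee grinder: reach into the round well on its top, turn the small bar knob clockwise (seen from above) until you feel the burrs press together, without forcing them, then turn it back anticlockwise an eighth of a turn from where they first touched, and let go. Don't lean hard on the grinder, and leave the cup, mug and glass beside it where they stand.

Things in the scene. Friction and masses are not known exactly. Their poses are not given: they have to be found in the camera images.
- grinder: coffee grinder: low metal block with a grey top plate, 174 (x) x 144 (y) x 130 mm high, fixed to the worktop. Origin: centre of its underside; x axis to its back, z up. A black spout at its front reaches to x = -112 mm. A round black bean lid, 60 mm across, centred at x = 48 mm, stands 16 mm above the plate behind the well.
- well_floor (a point): centre of the floor of the round well in the grinder's top plate: 72 mm in diameter, 28 mm deep, upright axis (grinder x = -30 mm, y = 0), mouth level with the top plate. 30 mm lie between each flat side of the knob and the well's wall: fingers must be partly closed before they go in. Axes as the grinder's.
- knob_grip (a point): centre of the top of the adjuster knob, on its turning axis (the well's axis). The knob is an aluminium bar 28 mm long (point x axis), 12 mm wide (y axis), edges rounded, from 2 to 24 mm above the well's floor, so 4 mm below the top plate; under it a hub 18 mm across, 4 mm high. A dark line on top marks the +x end.
- knob_body (a joint): knob angle (rad), growing clockwise from above (burrs closing); 0: marked end to the grinder's back. Starts at -0.25 to 0.25; even drag 0.04 Nm, stays where left. Burrs first touch at an unseen angle, new each time, within 0.6 to 1.1. Past it the moment rises 2.5 Nm/rad: pressed together (5 N) at 0.1 Nm plus drag, 0.04 rad past touch; spoilt (25 N) at 0.5 Nm, 0.2 rad past.
- cup: small green and white espresso cup, 64 x 89 x 48 mm, standing in front of the grinder's spout; origin: centre of its underside, z up
- mug: pale mug, 84 x 116 x 106 mm with its handle, standing at the grinder's left; origin: centre of its underside, z up
- glass: small clear tea glass, 49 mm across and 62 mm high, standing at the grinder's right; origin: centre of its underside, z up

How it is judged:
On the way:
1. the knob has been turned clockwise until the burrs press together (5 N or more) (contact force between upper_burr and lower_burr above 5 N), for 0.1 s.
At the end, for the whole second after the job is handed in: the knob rests, released, an eighth of a turn (0.785 rad, within 0.2 rad) anticlockwise of the angle at which the burrs first touch (distance between upper_burr and lower_burr between 0.01714 and 0.02399 m and velocity of joint knob_body between -0.05 and 0.05 rad/s).
It fails at once if the burrs are forced together with more than 25 N (contact force between upper_burr and lower_burr above 25 N).
It fails at once if the robot presses on the grinder's body or the well's wall with more than 25 N (contact force between any of the fingers, the arm and grinder above 25 N).
It fails at once if the cup, mug or glass is moved by more than 20 mm (distance of any of cup, mug, glass from where it was at the start of the episode above 0.02 m).
It also fails if it takes over 64 s, if anything falls off the work surface, if the arm or the gripper's body presses on something with over 40 N, if the wrist force passes 120 N, or if a joint passes its speed limit or range.

## Working session

There is one attempt and no reset: what is moved stays moved. The work goes in short steps, Python scripts to look and compute and a tool call to move; the robot and the scene stay as the last step left them, time stands still between calls to the robot, and variables do not carry over. Pictures are saved under pics/ and viewed, and the job is handed in when it is done.

Besides the shell and the picture viewer there is one more tool, called after "Call:" as name([rows], argument=value, ...), one row to a line, values as JSON. send_rows: Moves the arm, as the interface text tells. Its arguments: {"type":"object","properties":{"targets":{"type":"array","items":{"type":"array","items":{"type":"number","minimum":-1,"maximum":1}}},"grip":{"type":"number"}},"required":["targets"]}

```bash
mkdir -p pics; cat > h.py <<'E'
from workcell import env, imaging, finder
import numpy as np, cv2
from scipy.spatial.transform import Rotation as R
def shot(n,f):
    p,d=imaging.snapshot(n); cv2.imwrite('pics/'+f,p[:,:,::-1]); return p,d
E
python3 - <<'E'
from h import *
s=env.state(); print(s)
print(R.from_rotvec(s['tool_rot']).as_matrix().round(3))
for c in('top','side'):
    shot(c,c+'0.png')
    print(imaging.camera_params(c))
    for n in('knob_grip','well_floor','grinder','cup','mug','glass'):
        r=finder.mark_of(c,n); print(c,n,[(np.round(x['point'],4),round(x['score'],2)) for x in r[:2]])
print(imaging.camera_params('wrist'))
E
```

```text
{'time': 0.0, 'joint_positions': array([-1.41679301e+00,  2.59319737e-01,  1.53608618e+00, -2.42186691e-05,
        1.34797602e+00, -2.02810730e-01]), 'joint_velocities': array([-0.00019117, -0.00022791, -0.00065338, -0.00084096,  0.0007958 ,
        0.00046071]), 'joint_efforts': array([-8.37218322e-04, -4.37312365e+01, -2.84010136e+01,  7.17657991e-02,
        4.13284299e-02, -1.52142225e-04]), 'position': array([ 0.19203283, -0.51480572,  0.21782898]), 'tool_rot': array([-0.36551779,  2.02892875, -2.02524314]), 'contact_force': array([-0.00084363,  0.38540185,  0.68589748]), 'wrist_torque': array([-0.02828482,  0.01783708,  0.00188213]), 'gripper_width': 0.09304487481036976}
[[-0.937 -0.     0.349]
 [-0.349  0.002 -0.937]
 [-0.    -1.    -0.002]]
{'fx': 487.1664593865653, 'fy': 487.1664593865653, 'cx': 323.3342235968685, 'cy': 195.79414879606944, 'R': array([[-0.02220227, -0.99975014,  0.00259007],
       [-0.99236391,  0.02172369, -0.12141644],
       [ 0.12132984, -0.00526601, -0.99259828]]), 't': array([0.03903748, 0.50725072, 1.01389517])}
top knob_grip [(array([ 0.523 , -0.04
[... 709 characters left out ...]
well_floor [(array([ 0.5252, -0.0398,  0.1026]), 0.83)]
side grinder [(array([ 0.5472, -0.0342, -0.0021]), 0.6)]
side cup [(array([ 0.3898, -0.0681, -0.0005]), 0.69)]
side mug [(array([4.930e-01, 1.314e-01, 2.000e-04]), 0.71)]
side glass []
{'fx': 281.63716085308954, 'fy': 281.63716085308954, 'cx': 321.9391398292259, 'cy': 204.95083519910935, 'T_tool_cam': array([[-1.64521900e-03,  9.53141974e-01,  3.02518876e-01,
        -8.39283092e-02],
       [ 7.16033842e-04, -3.02518085e-01,  9.53143376e-01,
        -1.66943880e-01],
       [ 9.99998390e-01,  1.78474335e-03, -1.84773408e-04,
         4.95400877e-04],
       [ 0.00000000e+00,  0.00000000e+00,  0.00000000e+00,
         1.00000000e+00]])}
```

```bash
python3 - <<'E'
import cv2
a=cv2.imread('pics/top0.png'); 
cv2.imwrite('pics/top0c.png',cv2.resize(a[120:340,200:500],None,fx=2.6,fy=2.6,interpolation=cv2.INTER_CUBIC))
E
```

```text
(no output)
```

View pics/top0c.png

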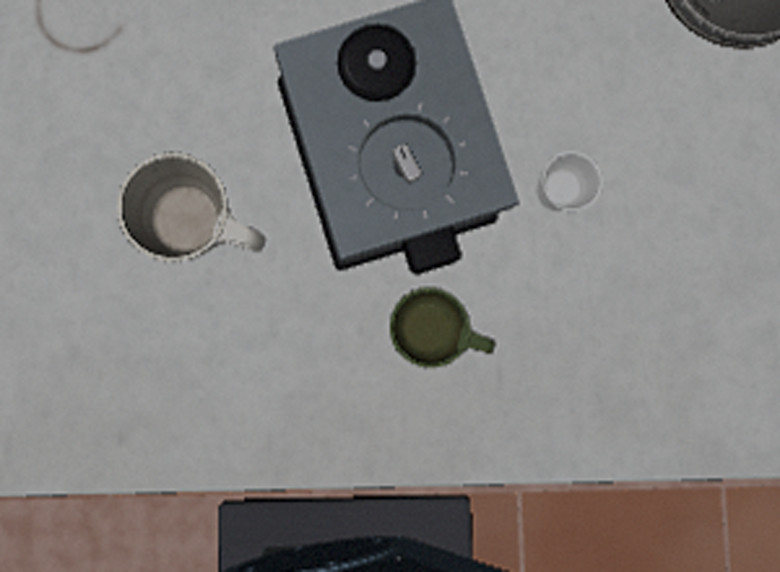

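View pics/side0.png

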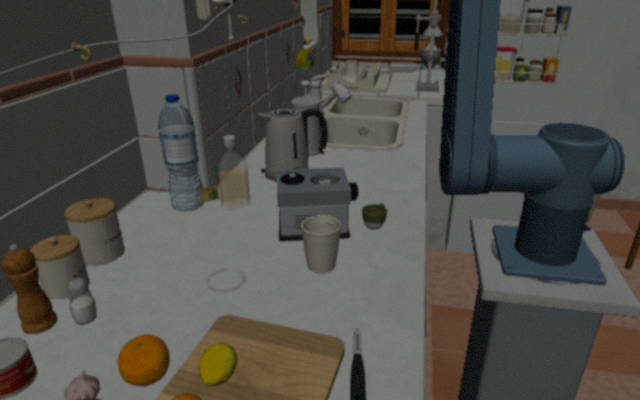

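The crop shows the lid at about crop (377,62), the well at (407,163) and the knob at (406,163). The grinder is yawed about 17° anticlockwise, the cup is in front, the mug on the left and the glass on the right. Next I work out the geometry and the way over.

```bash
python3 - <<'E'
from h import *
c=imaging.camera_params('top'); 
def ray(u,v,z):
    d=c['R'].T@np.array([(u-c['cx'])/c['fx'],(v-c['cy'])/c['fy'],1]); o=-c['R'].T@c['t']
    return o+d*(z-o[2])/d[2]
f=lambda x,y,z: ray(200+x/2.6,120+y/2.6,z)
lid=f(377,62,.146); well=f(407,163,.13)
print(lid,well, np.linalg.norm((lid-well)[:2]), np.degrees(np.arctan2(*(lid-well)[1::-1])))
for a,b in (((275,45),(340,268)),((450,0),(518,205)),((340,268),(518,205))):
    p,q=f(*a,.13),f(*b,.13); print(p,q,np.degrees(np.arctan2(*(p-q)[1::-1])))
s=env.state(); print(s['position'])
E
```

```text
[ 0.59407699 -0.01563338  0.146     ] [ 0.52013858 -0.03680782  0.13      ] 0.07691062482385005 15.980623719032767
[0.61257114 0.060361   0.13      ] [0.44261959 0.01522799 0.13      ] 14.872414304213475
[ 0.64469377 -0.07333343  0.13      ] [ 0.48668899 -0.11861139  0.13      ] 15.990219760167697
[0.44261959 0.01522799 0.13      ] [ 0.48668899 -0.11861139  0.13      ] 108.22520816192603
[ 0.19212753 -0.51537326  0.21867673]
```

Call:
send_rows([
  [-0.3,-0.9,-0.2,0,0,0],
  [-0.79,-0.6,-0.555,0,0,0],
  [-0.79,0,-0.555,0,0,0],
  [-0.79,0,-0.555,0,0,0],
  [-0.79,0,-0.555,0,0,0],
  [-0.79,0,-0.555,0,0,0],
  [-0.79,0,-0.555,0,0,0],
  [-0.79,0,-0.555,0,0,0],
  [-0.79,0,-0.555,0,0,0],
  [-0.79,0,-0.555,0,0,0],
  [-0.79,0,-0.555,0,0,0],
  [0,0,0,0,0,0],
], grip=0.5)

```text
time: 1.9
position: [0.4836, -0.094, 0.2958]
tool_rot: [-0.352, 2.024, -2.031]
contact_force: [-0.5, 0.1, 0.6]
gripper_width: 0.0234
```

```bash
cat >> h.py <<'E'
def go(target,yaw):
    s=env.state(); M=R.from_rotvec(s['tool_rot']).as_matrix()
    d=M.T@(np.array(target)-s['position'])/.05
    y=np.radians(yaw); Z=np.array([np.cos(y),np.sin(y),0]); Y=np.array([0,0,-1.]); X=np.cross(Y,Z)
    rv=R.from_matrix(M.T@np.c_[X,Y,Z]).as_rotvec(degrees=True)/4
    print('pos',s['position'].round(4),'yaw',round(np.degrees(np.arctan2(M[1,2],M[0,2])),2),'tilt',M[2].round(4),'w',round(s['gripper_width'],4),'F',s['contact_force'].round(2),'T',s['wrist_torque'].round(3),'j',s['joint_positions'].round(3),'t',s['time'])
    print('rows needed: shift',d.round(2),'turn',rv.round(2))
E
python3 -c "
from h import *
go([.52,-.037,.3],-69.6)
shot('wrist','w1.png')"
```

```text
pos [ 0.4836 -0.094   0.2958] yaw -69.91 tilt [-0.0062 -1.      0.0047] w 0.0234 F [-0.46  0.14  0.6 ] T [-0.021 -0.007  0.006] j [-4.200e-01  1.060e-01  1.536e+00  1.000e-03  1.492e+00  8.000e-01] t 1.9
rows needed: shift [-1.08 -0.08 -0.82] turn [-0.07 -0.08 -0.09]
```

View pics/w1.png

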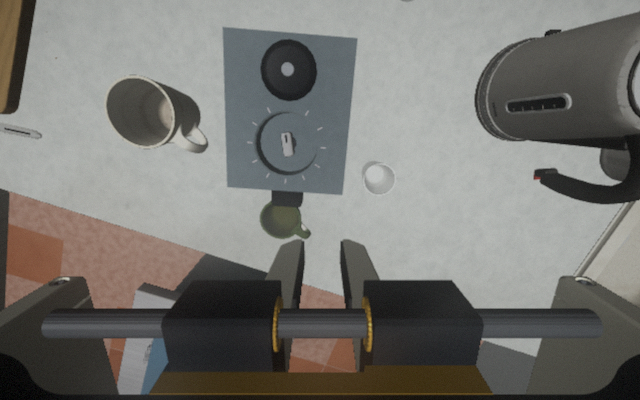

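The wrist view shows the knob at (288,145), with its dark mark toward the lid and running nearly along the image's vertical. The gripper opening is already 23 mm. I move over the knob.

Call:
send_rows([
  [-0.54,-0.04,-0.41,-0.03,-0.04,-0.04],
  [-0.54,-0.04,-0.41,-0.03,-0.04,-0.04],
  [0,0,0,0,0,0],
  [0,0,0,0,0,0],
])

```text
time: 2.35
position: [0.5185, -0.0418, 0.2996]
tool_rot: [-0.365, 2.027, -2.035]
contact_force: [0.0, -1.1, -0.7]
gripper_width: 0.0233
```

```bash
python3 - <<'E'
from h import *
go([.52,-.037,.3],-69.6)
p,d=shot('wrist','w2.png')
cv2.imwrite('pics/w2c.png',cv2.resize(p[150:350,220:420,::-1],None,fx=3,fy=3,interpolation=cv2.INTER_CUBIC))
for n in('knob_grip','well_floor'):
    print(n,[(np.round(x['point'],4),round(x['score'],2)) for x in finder.mark_of('wrist',n)[:2]])
E
```

```text
pos [ 0.5185 -0.0418  0.2996] yaw -69.82 tilt [ 0.0038 -1.      0.0037] w 0.0233 F [ 0.04 -1.05 -0.68] T [-0.017  0.001 -0.04 ] j [-0.291  0.163  1.46  -0.005  1.519  0.928] t 2.35
rows needed: shift [-0.06 -0.01 -0.08] turn [-0.05 -0.06  0.05]
knob_grip [(array([ 0.5202, -0.0418,  0.1255]), 0.68)]
well_floor [(array([ 0.521 , -0.0371,  0.1003]), 0.98)]
```

View pics/w2.png

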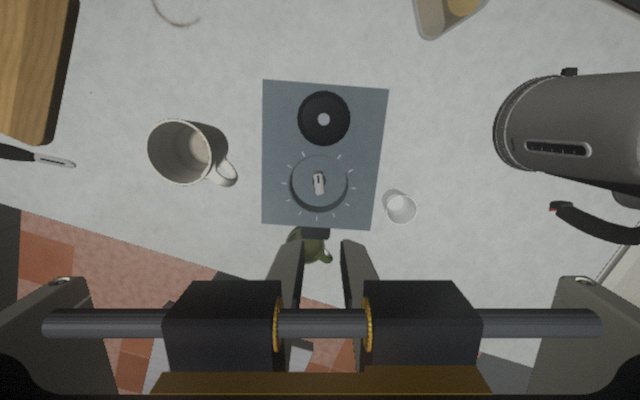

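View pics/w2c.png

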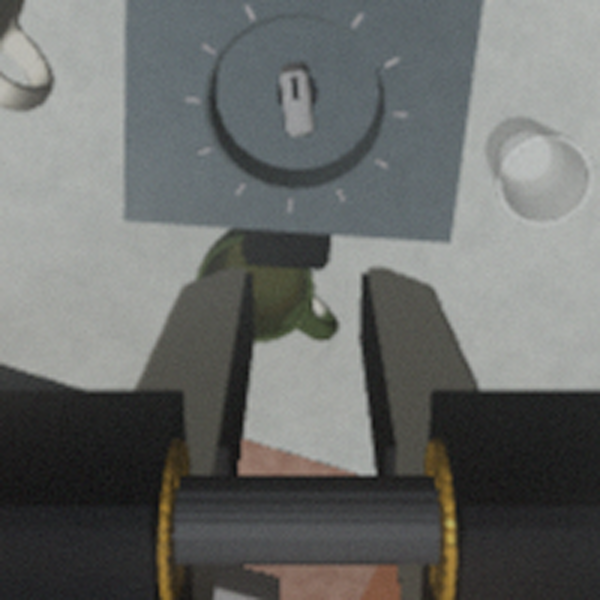

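```bash
cat >> h.py <<'E'
def wray(u,v,z):
    c=imaging.camera_params('wrist'); s=env.state(); M=R.from_rotvec(s['tool_rot']).as_matrix(); T=c['T_tool_cam']
    o=M@T[:3,3]+s['position']; d=M@T[:3,:3]@np.array([(u-c['cx'])/c['fx'],(v-c['cy'])/c['fy'],1])
    return o+d*(z-o[2])/d[2]
E
python3 - <<'E'
from h import *
p=cv2.imread('pics/w2.png'); g=p[160:206,295:345].max(2)
cv2.imwrite('pics/w2k.png',cv2.resize(p[155:215,285:355],None,fx=10,fy=10,interpolation=cv2.INTER_CUBIC))
print(g.max(),np.median(g))
k=g>np.median(g)+35
n,l,st,ce=cv2.connectedComponentsWithStats(k.astype(np.uint8)); 
for i in range(1,n):
    if st[i,4]>20:
        ys,xs=np.where(l==i); 
        W=np.array([wray(a+295,b+160,.126)[:2] for a,b in zip(xs,ys)])
        w,v=np.linalg.eigh(np.cov(W.T)); a=v[:,1]; a=a if a[0]>0 else -a
        r=cv2.minAreaRect((W*1e4).astype(np.float32))
        print(st[i],W.mean(0),np.degrees(np.arctan2(a[1],a[0])),np.sqrt(12*w),r)
E
```

```text
158 108.0
[19 14  9 21 99] [ 0.51763609 -0.03814629] 28.03012243832727 [0.00884226 0.02434835] ((5191.2548828125, -378.14056396484375), (251.21591186523438, 81.32334899902344), 26.682100296020508)
```

View pics/w2k.png

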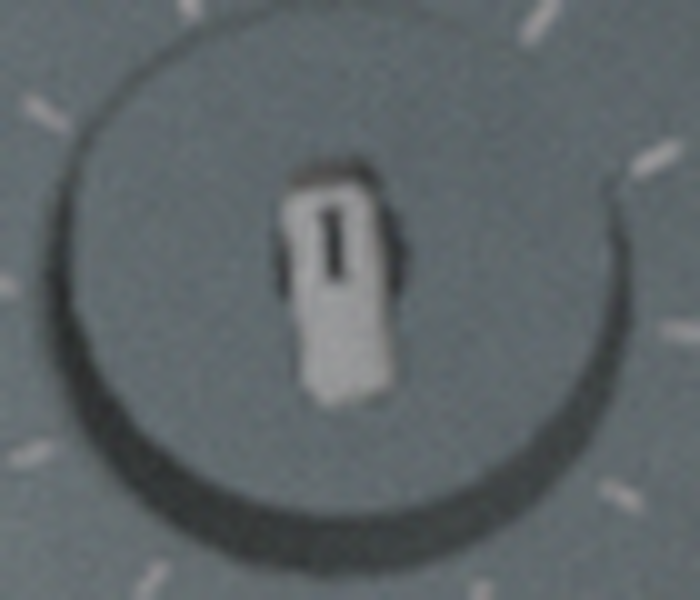

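```bash
python3 - <<'E'
from h import *
f=lambda x,y,z: wray(285+x/10-.45,155+y/10-.45,z)
a,b=f(329,188,.126),f(350,394,.126); print(a,b,(a+b)/2,np.linalg.norm(a-b),np.degrees(np.arctan2(*(a-b)[1::-1])))
L,Rr,B=f(50,270,.13),f(632,290,.13),f(340,573,.13)
print(L,Rr,B,(L+Rr)/2,np.linalg.norm(L-Rr))
T=f(340,-3,.13); print((T+B)/2,np.linalg.norm(T-B))
E
```

```text
[ 0.53163627 -0.03246731  0.126     ] [ 0.50792486 -0.04384904  0.126     ] [ 0.51978056 -0.03815818  0.126     ] 0.026301611243317733 25.641489995883443
[ 0.51112729 -0.00370166  0.13      ] [ 0.53328331 -0.07139366  0.13      ] [ 0.48648718 -0.05034048  0.13      ] [ 0.5222053  -0.03754766  0.13      ] 0.07122566732165185
[ 0.52047003 -0.03799489  0.13      ] 0.07231177743110886
```

```bash
python3 -c "
from h import *
go([.5203,-.038,.165],-64)"
```

```text
pos [ 0.5183 -0.0422  0.2997] yaw -69.92 tilt [ 0.0034 -1.      0.0034] w 0.0233 F [ 0.69 -0.04  0.72] T [-0.022 -0.026  0.034] j [-0.292  0.163  1.461 -0.005  1.519  0.928] t 2.5
rows needed: shift [-0.08  2.69 -0.07] turn [-0.05 -1.48  0.05]
```

Call:
send_rows([
  [-0.04,0.7,-0.04,-0.02,-0.7,0.02],
  [-0.04,0.7,-0.04,-0.02,-0.7,0.02],
  [0,0.7,0,0,-0.1,0],
  [0,0.5,0,0,0,0],
  [0,0,0,0,0,0],
  [0,0,0,0,0,0],
])

```text
time: 3.1
position: [0.5193, -0.0452, 0.1688]
tool_rot: [-0.446, 1.966, -1.976]
contact_force: [0.5, 0.2, 0.1]
gripper_width: 0.0232
```

```bash
python3 - <<'E'
from h import *
go([.5203,-.038,.165],-64)
p,d=shot('wrist','w3.png')
cv2.imwrite('pics/w3c.png',cv2.resize(p[150:300,240:400,::-1],None,fx=4.8,fy=4,interpolation=cv2.INTER_CUBIC))
E
```

```text
pos [ 0.5193 -0.0452  0.1688] yaw -64.26 tilt [-0.0027 -1.      0.0059] w 0.0232 F [0.46 0.24 0.06] T [-0.008 -0.018  0.019] j [-0.299  0.244  1.682 -0.003  1.209  0.823] t 3.1
rows needed: shift [-0.08  0.08 -0.12] turn [-0.08 -0.07 -0.04]
```

View pics/w3c.png

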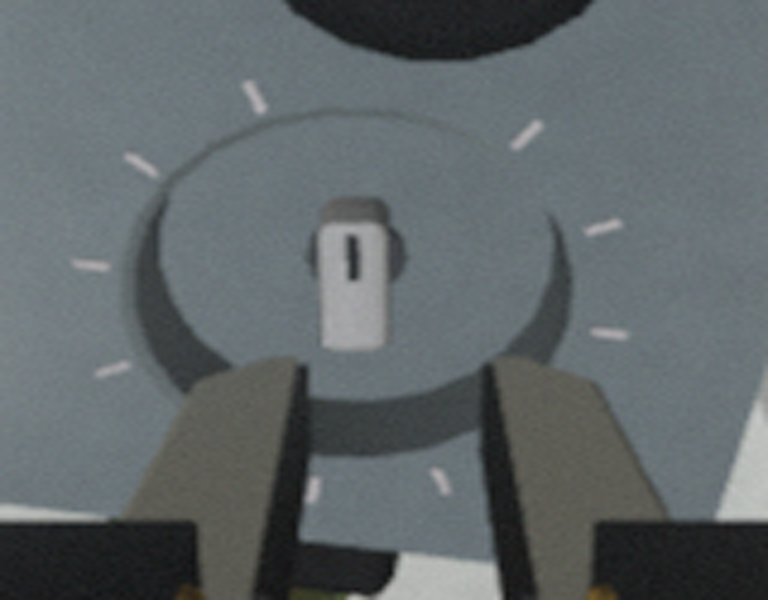

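```bash
python3 - <<'E'
from h import *
f=lambda x,y,z: wray(240+x/4.8-.4,150+y/4-.4,z)
a,b=f(353,223,.126),f(355,349,.126); print(a,b,(a+b)/2,np.linalg.norm(a-b),np.degrees(np.arctan2(*(a-b)[1::-1])))
L,Rr=f(133,275,.13),f(573,275,.13);print((L+Rr)/2,np.linalg.norm(L-Rr))
T,B=f(352,108,.13),f(352,457,.13);print((T+B)/2,np.linalg.norm(T-B))
E
```

```text
[ 0.53201617 -0.03213258  0.126     ] [ 0.50794911 -0.04388303  0.126     ] [ 0.51998264 -0.0380078   0.126     ] 0.026782393743014575 26.02339820563115
[ 0.52361809 -0.03624682  0.13      ] 0.07136258996555561
[ 0.52049636 -0.03750679  0.13      ] 0.07278192341556301
```

Call:
send_rows([
  [-0.08,0.05,-0.12,-0.08,0,-0.04],
  [0,0,0,0,0,0],
  [0,0,0,0,0,0],
])

```text
time: 3.45
position: [0.5227, -0.0387, 0.1703]
tool_rot: [-0.443, 1.967, -1.974]
contact_force: [-0.7, 0.0, -0.5]
gripper_width: 0.023
```

```bash
python3 -c "
from h import *
go([.5203,-.0378,.165],-64)"
```

```text
pos [ 0.5227 -0.0387  0.1703] yaw -64.32 tilt [-0.0049 -1.      0.0046] w 0.023 F [-0.73  0.04 -0.54] T [-0.008  0.01  -0.029] j [-0.287  0.247  1.675 -0.     1.213  0.836] t 3.45
rows needed: shift [ 0.04  0.11 -0.04] turn [-0.07 -0.08 -0.07]
```

Call:
send_rows([
  [0.04,0.3,-0.04,-0.07,-0.08,-0.07],
  [0,0.3,0,0,0,0],
  [0,0,0,0,0,0],
  [0,0,0,0,0,0],
])

```text
time: 3.85
position: [0.5205, -0.0373, 0.1393]
tool_rot: [-0.455, 1.967, -1.968]
contact_force: [-0.3, -0.3, 1.2]
gripper_width: 0.0233
```

```bash
python3 -c "
from h import *
go([.5203,-.0378,.111],-64)"
```

```text
pos [ 0.5205 -0.0373  0.1393] yaw -63.87 tilt [-0.0013 -1.      0.001 ] w 0.0233 F [-0.31 -0.32  1.2 ] T [-0.024 -0.004  0.013] j [-0.286  0.276  1.718  0.     1.146  0.829] t 3.85
rows needed: shift [0.01 0.57 0.01] turn [-0.01  0.03 -0.02]
```

Well aligned, so I go in.

Call:
send_rows([
  [0.01,0.2,0.01,0,0,0],
  [0,0.2,0,0,0,0],
  [0,0.15,0,0,0,0],
  [0,0,0,0,0,0],
  [0,0,0,0,0,0],
])

```text
time: 4.35
position: [0.5203, -0.0381, 0.1095]
tool_rot: [-0.455, 1.967, -1.968]
contact_force: [-0.7, -0.2, -0.4]
gripper_width: 0.0235
```

```bash
python3 - <<'E'
from h import *
go([.5203,-.0378,.111],-64)
p,d=shot('wrist','w4.png')
cv2.imwrite('pics/w4c.png',cv2.resize(p[150:300,240:400,::-1],None,fx=4,fy=4,interpolation=cv2.INTER_CUBIC))
E
```

```text
pos [ 0.5203 -0.0381  0.1095] yaw -63.86 tilt [-1.2e-03 -1.0e+00  9.0e-04] w 0.0235 F [-0.66 -0.15 -0.35] T [-0.046  0.015 -0.001] j [-0.287  0.309  1.754  0.     1.077  0.827] t 4.35
rows needed: shift [-0.   -0.03 -0.01] turn [-0.01  0.03 -0.02]
```

View pics/w4c.png

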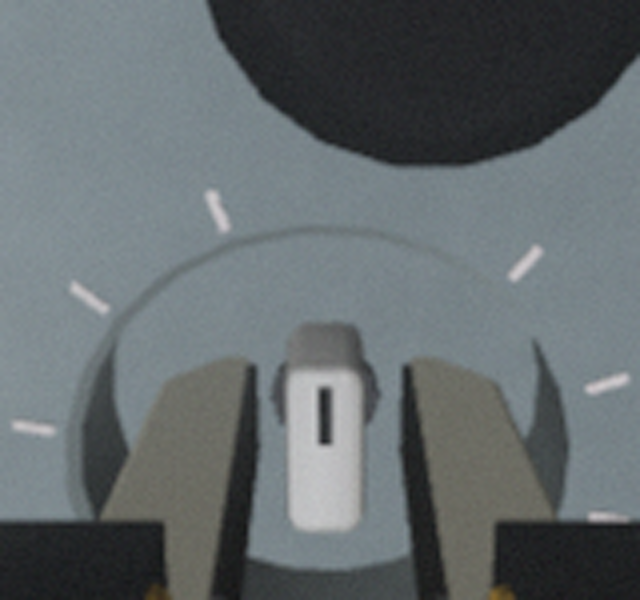

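The knob (crop 325,450) sits midway between the fingertips, clear on both sides and square to them. I grip it.

Call:
send_rows([
  [0,0,0,0,0,0],
  [0,0,0,0,0,0],
  [0,0,0,0,0,0],
  [0,0,0,0,0,0],
  [0,0,0,0,0,0],
], grip=0.8)

```text
time: 4.9
position: [0.5202, -0.0374, 0.1099]
tool_rot: [-0.455, 1.967, -1.967]
contact_force: [-0.0, 0.5, -1.0]
gripper_width: 0.0123
```

```bash
python3 -c "
from h import *
go([.5203,-.0378,.111],-64)"
```

```text
pos [ 0.5202 -0.0374  0.1099] yaw -63.85 tilt [-1.7e-03 -1.0e+00  2.0e-04] w 0.0123 F [-0.03  0.5  -0.99] T [0.127 0.028 0.007] j [-2.870e-01  3.080e-01  1.754e+00  1.000e-03  1.078e+00  8.270e-01] t 4.9
rows needed: shift [ 0.   -0.02  0.01] turn [-0.    0.04 -0.02]
```

Call:
send_rows([
  [0,0,0,0,1,0],
  [0,0,0,0,1,0],
  [0,0,0,0,1,0],
  [0,0,0,0,1,0],
  [0,0,0,0,1,0],
])

```text
time: 5.4
position: [0.5202, -0.0375, 0.1099]
tool_rot: [-0.101, 2.172, -2.172]
contact_force: [-0.2, 0.5, -1.1]
gripper_width: 0.0118
```

```bash
python3 -c "
from h import *
go([.5203,-.0378,.110],-64-35)"
```

```text
pos [ 0.5202 -0.0375  0.1099] yaw -84.56 tilt [-1.7e-03 -1.0e+00 -3.0e-04] w 0.0118 F [-0.19  0.47 -1.06] T [0.108 0.006 0.06 ] j [-2.870e-01  3.080e-01  1.754e+00  1.000e-03  1.078e+00  1.189e+00] t 5.4
rows needed: shift [-0.   -0.    0.01] turn [ 0.01  3.61 -0.02]
```

Call:
send_rows([
  [0,0,0,0,1,0],
  [0,0,0,0,1,0],
  [0,0,0,0,1,0],
  [0,0,0,0,0,0],
])

```text
time: 5.8
position: [0.5202, -0.0375, 0.1099]
tool_rot: [-0.136, -2.159, 2.158]
contact_force: [-0.8, 1.2, -0.2]
gripper_width: 0.0116
```

```bash
cat >> h.py <<'E'
def tq(n=5):
    A=[]
    for i in range(n):
        s=env.state(); A.append(s['wrist_torque'][2]); 
        if i<n-1: imaging.snapshot('wrist')
    M=R.from_rotvec(s['tool_rot']).as_matrix()
    print('yaw',round(np.degrees(np.arctan2(M[1,2],M[0,2])),2),'Tz',round(np.mean(A),3),'+-',round(np.std(A),3),'F',s['contact_force'].round(1),'pos',s['position'].round(4),'w',round(s['gripper_width'],4),'t',s['time'])
E
python3 -c "
from h import *
tq(8)"
```

```text
yaw -97.02 Tz -0.04 +- 0.027 F [-0.2  0.  -1.9] pos [ 0.5202 -0.0375  0.1099] w 0.0119 t 6.15
```

Call:
send_rows([
  [0,0,0,0,0.5,0],
  [0,0,0,0,0.5,0],
])

```text
time: 6.35
position: [0.5202, -0.0375, 0.1099]
tool_rot: [-0.207, -2.121, 2.12]
contact_force: [0.9, 1.5, -0.9]
gripper_width: 0.0116
```

```bash
python3 -c "
from h import *
tq(5)"
```

```text
yaw -100.95 Tz -0.021 +- 0.032 F [ 0.5  1.1 -1.9] pos [ 0.5202 -0.0375  0.1099] w 0.0119 t 6.55
```

Call:
send_rows([
  [0,0,0,0,0.5,0],
  [0,0,0,0,0.5,0],
])

```text
time: 6.75
position: [0.5202, -0.0375, 0.1099]
tool_rot: [-0.275, -2.084, 2.083]
contact_force: [-0.3, 0.5, -1.9]
gripper_width: 0.0118
```

```bash
python3 -c "
from h import *
tq(5)"
```

```text
yaw -104.83 Tz -0.017 +- 0.041 F [-0.2  0.9 -1.6] pos [ 0.5202 -0.0375  0.1099] w 0.0119 t 6.95
```

```bash
sed -i "s/    M=R.from_rotvec(s\['tool_rot'\]).as_matrix()\n    print('yaw',round(np.deg.*tq//" h.py; sed -i "s/,'t',s\['time'\])$/,'t',s['time'],'e6',s['joint_efforts'][5].round(3))/" h.py; python3 -c "
from h import *
tq(1)"
```

```text
yaw -104.83 Tz -0.009 +- 0.0 F [-0.2  0.9 -1.6] pos [ 0.5202 -0.0375  0.1099] w 0.0119 t 6.95 e6 -0.009
```

Call:
send_rows([
  [0,0,0,0,0.5,0],
])

```text
time: 7.05
position: [0.5202, -0.0375, 0.1099]
tool_rot: [-0.306, -2.065, 2.064]
contact_force: [0.2, 1.4, -0.7]
gripper_width: 0.0119
```

```bash
python3 -c "
from h import *
tq(6)"
```

```text
yaw -106.77 Tz -0.014 +- 0.041 F [-0.7  0.2 -1.3] pos [ 0.5202 -0.0375  0.1099] w 0.0116 t 7.3 e6 -0.038
```

Call:
send_rows([
  [0,0,0,0,0.5,0],
])

```text
time: 7.4
position: [0.5202, -0.0375, 0.1099]
tool_rot: [-0.339, -2.046, 2.044]
contact_force: [0.0, 0.6, -1.1]
gripper_width: 0.0121
```

```bash
python3 -c "
from h import *
tq(6)"
```

```text
yaw -108.71 Tz 0.001 +- 0.047 F [ 0.5  0.8 -2.2] pos [ 0.5202 -0.0375  0.1099] w 0.0115 t 7.65 e6 -0.038
```

Joint 6 effort is a clean moment reading: −0.038 Nm is the drag. I continue in 2° steps.

Call:
send_rows([
  [0,0,0,0,0.5,0],
])

```text
time: 7.75
position: [0.5202, -0.0375, 0.1099]
tool_rot: [-0.371, -2.026, 2.025]
contact_force: [0.2, 1.3, -1.0]
gripper_width: 0.0122
```

```bash
python3 -c "
from h import *
tq(3)"
```

```text
yaw -110.69 Tz 0.018 +- 0.022 F [ 0.4  1.2 -0.3] pos [ 0.5202 -0.0375  0.1099] w 0.0115 t 7.85 e6 0.297
```

Call:
send_rows([
  [0,0,0,0,0.5,0],
])

```text
time: 7.95
position: [0.5202, -0.0375, 0.1099]
tool_rot: [-0.403, -2.006, 2.005]
contact_force: [0.7, 0.9, -1.3]
gripper_width: 0.0119
```

```bash
python3 -c "
from h import *
tq(3)"
```

```text
yaw -112.65 Tz 0.03 +- 0.04 F [-0.7  1.6 -1.6] pos [ 0.5202 -0.0375  0.1099] w 0.0115 t 8.05 e6 0.304
```

Call:
send_rows([
  [0,0,0,0,0.5,0],
])

```text
time: 8.15
position: [0.5202, -0.0375, 0.1099]
tool_rot: [-0.434, -1.986, 1.984]
contact_force: [-0.3, -0.0, -1.1]
gripper_width: 0.012
```

```bash
python3 -c "
from h import *
tq(3)"
```

```text
yaw -114.59 Tz -0.014 +- 0.04 F [-0.1  0.  -1.6] pos [ 0.5202 -0.0375  0.1099] w 0.0116 t 8.25 e6 0.301
```

```bash
sed -i "s/    A=\[\]/    A=[];E=[]/; s/A.append(s\['wrist_torque'\]\[2\]);/A.append(s['wrist_torque'][2]);E.append(round(float(s['joint_efforts'][5]),3));/; s/'e6',s\['joint_efforts'\]\[5\].round(3)/'e6',E/" h.py; python3 -c "
from h import *
tq(6)"
```

```text
yaw -114.6 Tz -0.057 +- 0.019 F [ 1.4  0.7 -1.1] pos [ 0.5202 -0.0375  0.1099] w 0.0117 t 8.5 e6 [0.301, 0.081, -0.013, -0.037, -0.037, -0.032]
```

Call:
send_rows([
  [0,0,0,0,0.4,0],
])

```text
time: 8.6
position: [0.5202, -0.0375, 0.1099]
tool_rot: [-0.46, -1.968, 1.967]
contact_force: [-0.9, -0.1, -1.1]
gripper_width: 0.0114
```

```bash
python3 -c "
from h import *
tq(9)"
```

```text
yaw -116.19 Tz -0.015 +- 0.034 F [ 0.4 -0.6 -1.4] pos [ 0.5202 -0.0375  0.1099] w 0.012 t 9.0 e6 [-0.607, -0.226, 0.227, 0.074, -0.001, -0.026, -0.033, -0.035, -0.035]
```

Call:
send_rows([
  [0,0,0,0,0.5,0],
  [0,0,0,0,0,0],
  [0,0,0,0,0,0],
  [0,0,0,0,0,0],
])

```text
time: 9.4
position: [0.5202, -0.0375, 0.1099]
tool_rot: [-0.49, -1.948, 1.947]
contact_force: [-0.4, -0.1, -0.9]
gripper_width: 0.0118
```

```bash
python3 -c "
from h import *
tq(3)"
```

```text
yaw -118.16 Tz -0.021 +- 0.012 F [-0.2  0.4 -1.9] pos [ 0.5202 -0.0375  0.1099] w 0.0117 t 9.5 e6 [-0.024, -0.037, -0.048]
```

Call:
send_rows([
  [0,0,0,0,0.5,0],
  [0,0,0,0,0,0],
  [0,0,0,0,0,0],
  [0,0,0,0,0,0],
])

```text
time: 9.9
position: [0.5202, -0.0375, 0.1099]
tool_rot: [-0.519, -1.927, 1.926]
contact_force: [-0.1, 1.0, -2.2]
gripper_width: 0.0121
```

```bash
python3 -c "
from h import *
tq(3)"
```

```text
yaw -120.09 Tz -0.032 +- 0.003 F [-0.2  0.3 -1.2] pos [ 0.5202 -0.0375  0.1099] w 0.0119 t 10.0 e6 [-0.024, -0.037, -0.049]
```

Call:
send_rows([
  [0,0,0,0,0.5,0],
  [0,0,0,0,0,0],
  [0,0,0,0,0,0],
  [0,0,0,0,0,0],
])

```text
time: 10.4
position: [0.5202, -0.0375, 0.1099]
tool_rot: [-0.548, -1.906, 1.905]
contact_force: [0.2, 0.5, -0.8]
gripper_width: 0.0116
```

```bash
python3 -c "
from h import *
tq(3)"
```

```text
yaw -122.02 Tz -0.06 +- 0.027 F [ 0.1  1.  -1.7] pos [ 0.5202 -0.0375  0.1099] w 0.0119 t 10.5 e6 [-0.024, -0.038, -0.049]
```

Before going on I check with a picture that the knob follows the fingers.

```bash
python3 - <<'E'
from h import *
p,d=shot('wrist','w5.png')
cv2.imwrite('pics/w5c.png',cv2.resize(p[150:300,240:400,::-1],None,fx=4,fy=4,interpolation=cv2.INTER_CUBIC))
E
```

```text
(no output)
```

View pics/w5c.png

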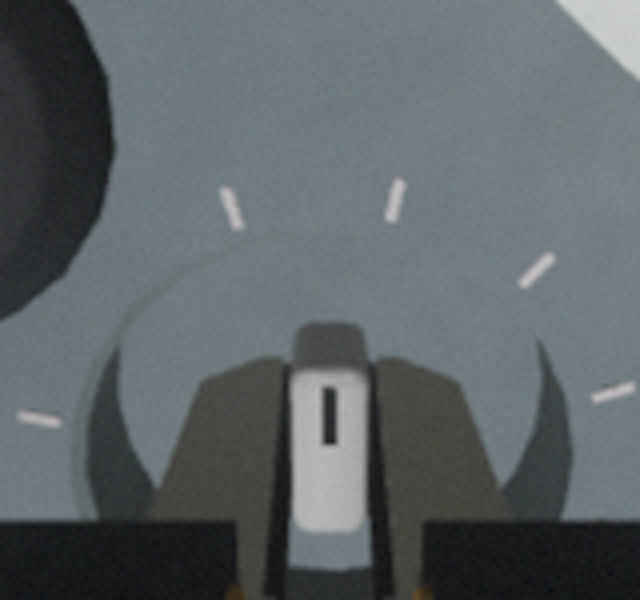

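The knob (crop 330,450) stays square between the pads and has turned with them. I continue.

Call:
send_rows([
  [0,0,0,0,0.5,0],
  [0,0,0,0,0,0],
  [0,0,0,0,0,0],
  [0,0,0,0,0,0],
])

```text
time: 10.95
position: [0.5202, -0.0375, 0.1099]
tool_rot: [-0.577, -1.885, 1.884]
contact_force: [-0.9, 1.5, -0.7]
gripper_width: 0.0118
```

```bash
python3 -c "
from h import *
tq(4)"
```

```text
yaw -123.97 Tz -0.045 +- 0.028 F [-0.3  1.3 -1.9] pos [ 0.5202 -0.0375  0.1099] w 0.0117 t 11.1 e6 [-0.024, -0.037, -0.049, -0.041]
```

Call:
send_rows([
  [0,0,0,0,0.5,0],
  [0,0,0,0,0,0],
  [0,0,0,0,0,0],
  [0,0,0,0,0,0],
])

```text
time: 11.5
position: [0.5202, -0.0375, 0.1099]
tool_rot: [-0.605, -1.864, 1.862]
contact_force: [0.1, -0.2, -1.3]
gripper_width: 0.0119
```

```bash
python3 -c "
from h import *
tq(4)"
```

```text
yaw -125.91 Tz -0.04 +- 0.032 F [ 0.4 -0.  -1.4] pos [ 0.5202 -0.0375  0.1099] w 0.0115 t 11.65 e6 [-0.024, -0.037, -0.049, -0.041]
```

Call:
send_rows([
  [0,0,0,0,0.5,0],
  [0,0,0,0,0,0],
  [0,0,0,0,0,0],
  [0,0,0,0,0,0],
])

```text
time: 12.05
position: [0.5202, -0.0375, 0.1099]
tool_rot: [-0.633, -1.842, 1.841]
contact_force: [0.8, 1.1, -1.6]
gripper_width: 0.0118
```

```bash
python3 -c "
from h import *
tq(4)"
```

```text
yaw -127.85 Tz -0.041 +- 0.013 F [-0.3 -0.1 -2.4] pos [ 0.5202 -0.0375  0.1099] w 0.0115 t 12.2 e6 [-0.024, -0.037, -0.049, -0.041]
```

Call:
send_rows([
  [0,0,0,0,0.5,0],
  [0,0,0,0,0,0],
  [0,0,0,0,0,0],
  [0,0,0,0,0,0],
])

```text
time: 12.6
position: [0.5202, -0.0375, 0.1099]
tool_rot: [-0.66, -1.82, 1.819]
contact_force: [-0.5, 0.2, -0.4]
gripper_width: 0.0116
```

```bash
python3 -c "
from h import *
tq(4)"
```

```text
yaw -129.8 Tz -0.042 +- 0.036 F [ 0.3 -0.1 -1.8] pos [ 0.5202 -0.0375  0.1099] w 0.0115 t 12.75 e6 [-0.024, -0.037, -0.049, -0.041]
```

Call:
send_rows([
  [0,0,0,0,0.5,0],
  [0,0,0,0,0,0],
  [0,0,0,0,0,0],
  [0,0,0,0,0,0],
])

```text
time: 13.15
position: [0.5202, -0.0375, 0.1099]
tool_rot: [-0.687, -1.798, 1.797]
contact_force: [0.6, 0.8, -0.9]
gripper_width: 0.012
```

```bash
python3 -c "
from h import *
tq(4)"
```

```text
yaw -131.74 Tz -0.04 +- 0.035 F [-0.6  0.6 -1.2] pos [ 0.5202 -0.0375  0.1099] w 0.0117 t 13.3 e6 [-0.024, -0.037, -0.049, -0.041]
```

Call:
send_rows([
  [0,0,0,0,0.5,0],
  [0,0,0,0,0,0],
  [0,0,0,0,0,0],
  [0,0,0,0,0,0],
])

```text
time: 13.7
position: [0.5202, -0.0375, 0.1099]
tool_rot: [-0.713, -1.776, 1.775]
contact_force: [0.5, -0.0, -1.6]
gripper_width: 0.0115
```

```bash
python3 -c "
from h import *
tq(4)"
```

```text
yaw -133.69 Tz -0.008 +- 0.013 F [-0.1  0.7 -1.9] pos [ 0.5202 -0.0375  0.1099] w 0.0115 t 13.85 e6 [-0.022, -0.035, -0.047, -0.039]
```

Call:
send_rows([
  [0,0,0,0,0.3,0],
  [0,0,0,0,0,0],
  [0,0,0,0,0,0],
  [0,0,0,0,0,0],
])

```text
time: 14.25
position: [0.5202, -0.0375, 0.1099]
tool_rot: [-0.73, -1.761, 1.76]
contact_force: [0.7, 0.5, -1.4]
gripper_width: 0.0117
```

```bash
python3 -c "
from h import *
tq(8)"
```

```text
yaw -134.96 Tz 0.023 +- 0.031 F [-0.2 -0.5 -1.4] pos [ 0.5202 -0.0375  0.1099] w 0.0117 t 14.6 e6 [0.034, 0.027, 0.024, 0.024, 0.024, 0.024, 0.024, 0.024]
```

The moment rises by about 0.06 Nm over 1.27°, which matches 2.5 Nm/rad, so first touch is at about yaw −133.6°. I press a bit further, to about 10 N.

Call:
send_rows([
  [0,0,0,0,0.35,0],
  [0,0,0,0,0,0],
  [0,0,0,0,0,0],
  [0,0,0,0,0,0],
])

```text
time: 15.0
position: [0.5202, -0.0375, 0.1099]
tool_rot: [-0.75, -1.744, 1.743]
contact_force: [-0.2, 0.5, -0.8]
gripper_width: 0.012
```

```bash
python3 -c "
from h import *
tq(6)"
```

```text
yaw -136.48 Tz 0.055 +- 0.033 F [-0.4 -0.2 -2.4] pos [ 0.5202 -0.0375  0.1099] w 0.0119 t 15.25 e6 [0.066, 0.058, 0.055, 0.053, 0.053, 0.053]
```

Call:
send_rows([
  [0,0,0,0,0.4,0],
  [0,0,0,0,0,0],
  [0,0,0,0,0,0],
  [0,0,0,0,0,0],
])

```text
time: 15.65
position: [0.5202, -0.0375, 0.1099]
tool_rot: [-0.773, -1.724, 1.723]
contact_force: [-0.2, 0.5, -1.7]
gripper_width: 0.012
```

```bash
python3 -c "
from h import *
tq(6)"
```

```text
yaw -138.22 Tz 0.087 +- 0.03 F [-0.2  0.3 -1.1] pos [ 0.5202 -0.0375  0.1099] w 0.0119 t 15.9 e6 [0.101, 0.091, 0.089, 0.086, 0.086, 0.086]
```

Call:
send_rows([
  [0,0,0,0,0.5,0],
  [0,0,0,0,0,0],
  [0,0,0,0,0,0],
  [0,0,0,0,0,0],
])

```text
time: 16.3
position: [0.5202, -0.0375, 0.11]
tool_rot: [-0.798, -1.701, 1.7]
contact_force: [0.5, 0.3, -1.3]
gripper_width: 0.0117
```

```bash
python3 -c "
from h import *
tq(4)"
```

```text
yaw -140.2 Tz 0.074 +- 0.018 F [-0.1  0.3 -1.2] pos [ 0.5202 -0.0375  0.1099] w 0.012 t 16.45 e6 [0.108, 0.095, 0.084, 0.091]
```

Call:
send_rows([
  [0,0,0,0,0.5,0],
  [0,0,0,0,0,0],
  [0,0,0,0,0,0],
  [0,0,0,0,0,0],
])

```text
time: 16.85
position: [0.5202, -0.0375, 0.1099]
tool_rot: [-0.822, -1.678, 1.677]
contact_force: [0.1, -0.1, -1.8]
gripper_width: 0.0116
```

```bash
python3 - <<'E'
from h import *
tq(4)
p,d=shot('wrist','w6.png')
cv2.imwrite('pics/w6c.png',cv2.resize(p[150:300,240:400,::-1],None,fx=4,fy=4,interpolation=cv2.INTER_CUBIC))
E
```

```text
yaw -142.13 Tz 0.13 +- 0.023 F [ 0.  1. -1.] pos [ 0.5202 -0.0375  0.1099] w 0.0121 t 17.0 e6 [0.153, 0.139, 0.128, 0.136]
```

View pics/w6c.png

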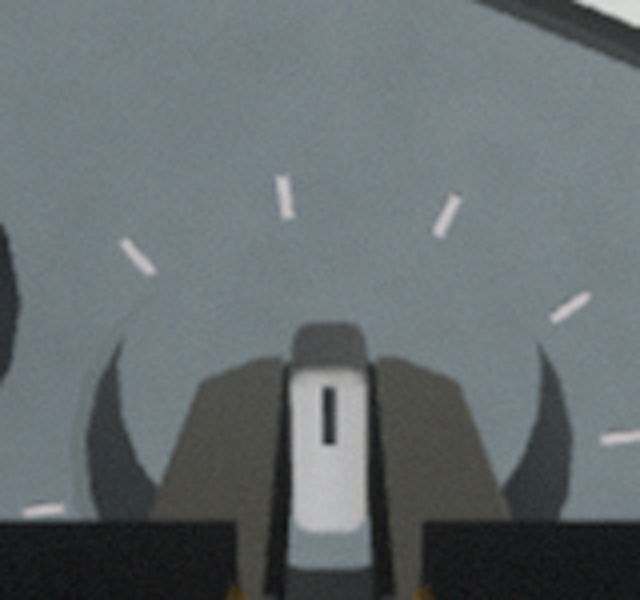

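```bash
python3 - <<'E'
import cv2,numpy as np
for f in('w4','w5','w6'):
    g=cv2.imread(f'pics/{f}.png')[:,:,1].astype(float)
    # edges of bright knob per row, subpixel
    r=[]
    for v in range(246,281):
        row=g[v,300:345]; th=110 if f!='x' else 0
        th=(row.max()+row[22-12:34].min())/2
        c=21
        l=next(i for i in range(c,0,-1) if row[i]<th and row[i+1]>=th) if (row[c]>th) else None
        q=next((i for i in range(c+3,44) if row[i]<th and row[i-1]>=th),None)
        if l is None or q is None: continue
        le=l+(th-row[l])/(row[l+1]-row[l]); re=q-1+(row[q-1]-th)/(row[q-1]-row[q])
        r.append((v,le+300,re+300))
    r=np.array(r); 
    print(f,len(r),'slopes px/row L,R', np.polyfit(r[:,0],r[:,1],1)[0].round(4),np.polyfit(r[:,0],r[:,2],1)[0].round(4), r[:,1].mean().round(2), r[:,2].mean().round(2))
E
```

```text
w4 20 slopes px/row L,R 0.0334 -0.0286 311.77 329.08
w5 21 slopes px/row L,R 0.0055 -0.0024 312.5 331.1
w6 21 slopes px/row L,R 0.0065 0.0079 312.52 331.22
```

Effort 0.136 Nm is consistent with roughly 5–9 N between the burrs. One more small step puts it clearly over 5 N and still well short of 25 N.

Call:
send_rows([
  [0,0,0,0,0.35,0],
  [0,0,0,0,0,0],
  [0,0,0,0,0,0],
  [0,0,0,0,0,0],
])

```text
time: 17.45
position: [0.5202, -0.0375, 0.1099]
tool_rot: [-0.84, -1.66, 1.66]
contact_force: [-0.6, 0.2, -1.0]
gripper_width: 0.0117
```

```bash
python3 - <<'E'
from h import *
tq(8)
E
```

```text
yaw -143.63 Tz 0.208 +- 0.034 F [-0.2  1.6 -1.4] pos [ 0.5201 -0.0375  0.1099] w 0.0118 t 17.8 e6 [0.234, 0.226, 0.223, 0.222, 0.222, 0.222, 0.222, 0.223]
```

Pressed at an applied moment of 0.22 Nm, so about 9–13 N between the burrs. Onset and moment together put first touch at about tool yaw −136°±2. I turn back to about −91°.

Call:
send_rows([
  [0,0,0,0,-1,0],
  [0,0,0,0,-1,0],
  [0,0,0,0,-1,0],
  [0,0,0,0,-1,0],
  [0,0,0,0,-1,0],
  [0,0,0,0,-1,0],
  [0,0,0,0,-1,0],
  [0,0,0,0,-1,0],
  [0,0,0,0,-1,0],
  [0,0,0,0,-1,0],
  [0,0,0,0,-1,0],
  [0,0,0,0,0,0],
])

```text
time: 19.0
position: [0.5202, -0.0375, 0.1099]
tool_rot: [-0.156, -2.149, 2.146]
contact_force: [0.4, 0.1, -0.6]
gripper_width: 0.0117
```

```bash
python3 -c "
from h import *
tq(6)
go([.5202,-.0375,.11],-91)"
```

```text
yaw -98.29 Tz 0.026 +- 0.032 F [ 0.4  0.2 -1. ] pos [ 0.5202 -0.0375  0.1099] w 0.0117 t 19.25 e6 [-0.648, -0.239, -0.068, 0.018, 0.039, 0.039]Traceback (most recent call last):
  File "<string>", line 4, in <module>
    go([.5202,-.0375,.11],-91)
    ~~^^^^^^^^^^^^^^^^^^^^^^^^
  File "h.py", line 11, in go
    print('pos',s['position'].round(4),'yaw',round(np.degrees(np.arctan2(M[1,2],M[0,2])),2),'tilt',M[2].round(4),'w',round(s['gripper_width'],4),'F',s['contact_force'].round(2),'T',s['wrist_torque'].round(3),'j',s['joint_positions'].round(3),'t',s['time'],'e6',E)
                                                                                                                                                                                                                                                                     ^
NameError: name 'E' is not defined
```

Call:
send_rows([
  [0,0,0,0,-0.9,0],
  [0,0,0,0,-0.9,0],
  [0,0,0,0,0,0],
  [0,0,0,0,0,0],
  [0,0,0,0,0,0],
])

```text
time: 19.75
position: [0.5202, -0.0375, 0.1099]
tool_rot: [-0.025, -2.213, 2.21]
contact_force: [0.2, 0.2, -1.9]
gripper_width: 0.0117
```

```bash
sed -i "s/,'e6',E)$/)/" h.py; sed -i "s/'t',s\['time'\])$/'t',s['time'])/" h.py; python3 -c "
from h import *
tq(3)
go([.5202,-.0375,.11],-91)"
```

```text
yaw -91.2 Tz 0.011 +- 0.002 F [ 0.3  0.7 -1.9] pos [ 0.5202 -0.0375  0.1099] w 0.0117 t 19.85
pos [ 0.5202 -0.0375  0.1099] yaw -91.2 tilt [-0.0016 -1.     -0.0013] w 0.0117 F [ 0.33  0.67 -1.89] T [0.115 0.044 0.009] j [-0.287  0.308  1.754  0.002  1.078  1.304] t 19.85
rows needed: shift [ 0. -0.  0.] turn [ 0.02 -0.05 -0.02]
```

Now I release to 23 mm, let it settle, and withdraw straight up.

Call:
send_rows([
  [0,0,0,0,0,0],
  [0,0,0,0,0,0],
  [0,0,0,0,0,0],
  [0,0,0,0,0,0],
  [0,0,0,0,0,0],
], grip=0.5)

```text
time: 20.35
position: [0.5211, -0.0381, 0.1108]
tool_rot: [-0.029, -2.212, 2.212]
contact_force: [0.4, 0.3, -0.6]
gripper_width: 0.0232
```

Call:
send_rows([
  [0,-0.3,0,0,0,0],
  [0,-0.4,0,0,0,0],
  [0,-0.4,0,0,0,0],
  [0,-0.5,0,0,0,0],
  [0,0,0,0,0,0],
  [0,0,0,0,0,0],
])

```text
time: 20.95
position: [0.5199, -0.0381, 0.1923]
tool_rot: [-0.027, -2.211, 2.21]
contact_force: [-0.4, 0.0, -1.0]
gripper_width: 0.0231
```

```bash
python3 - <<'E'
from h import *
go([.5202,-.0375,.18],-91)
p,d=shot('wrist','w7.png')
cv2.imwrite('pics/w7c.png',cv2.resize(p[150:300,240:400,::-1],None,fx=4,fy=4,interpolation=cv2.INTER_CUBIC))
for n in('cup','mug','glass'):
    shot('top','top1.png'); print(n,[(np.round(x['point'],4),round(x['score'],2)) for x in finder.mark_of('top',n)[:1]])
E
```

```text
pos [ 0.5199 -0.0381  0.1923] yaw -91.31 tilt [-1.2e-03 -1.0e+00 -7.0e-04] w 0.0231 F [-0.36  0.   -0.96] T [ 0.028  0.051 -0.003] j [-2.880e-01  2.260e-01  1.644e+00  1.000e-03  1.270e+00  1.305e+00] t 20.95
rows needed: shift [-0.    0.25 -0.01] turn [ 0.01 -0.08 -0.02]
cup [(array([ 0.3948, -0.0715, -0.0014]), 0.9)]
mug [(array([0.4858, 0.1281, 0.    ]), 0.9)]
glass []
```

View pics/w7c.png

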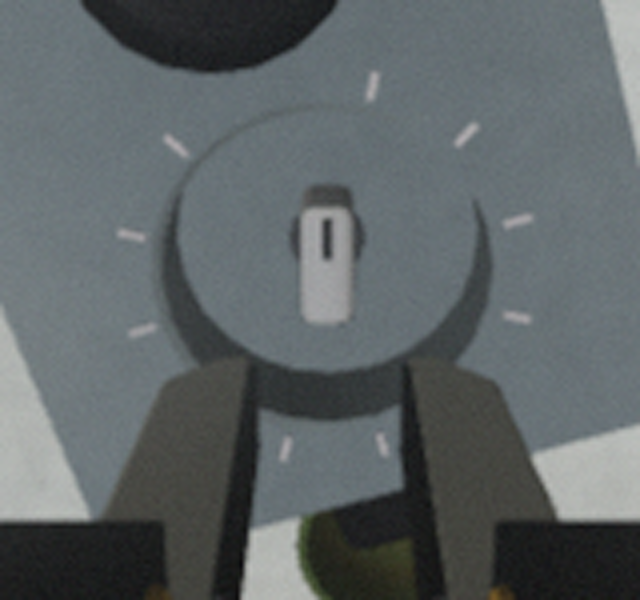

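The knob stands free at crop (326,265), upright in the picture, at world yaw about −1° (knob angle about 0.3). The fingers are clear, and the cup and mug are unmoved. I hand in.

```bash
python3 -c "
from h import *
print(env.finish_job(), env.state()['time'])"
```

```text
the job is handed in; nothing more can be done
the job is handed in; nothing more can be done
```

I gripped the knob in the well, turned it clockwise until the burrs pressed together, turned it back about an eighth of a turn, released it, withdrew straight up and handed the job in. No verdict is reported, so these are my own checks:

- **Burr press:** At the furthest point the moment on the knob was about 0.22 Nm. Allowing for drag, that is roughly 9–13 N between the burrs, above 5 N and well below 25 N.
- **First touch:** This is the weakest estimate. The first rise in moment put it at tool yaw about −134° to −135°. The final press moment put it nearer −138°. I used about −136° ± 2°, well inside the ±11.5° tolerance.
- **Final angle:** I turned back to tool yaw −91.2°, about 45° from that touch point. The last wrist picture shows the knob released and square to the open fingers, at a joint angle of about 0.3 rad. The fingers are clear of the well.
- **Force on the grinder:** The wrist force readings never showed more than about 2.5 N.
- **Cup, mug and glass:** The cup and mug were found within about 2 mm of where they started. The glass was not detected in the last top picture, so it is unchecked, but the arm passed well clear of it.
- **Time:** The last clock reading before handing in was about 21 s, against the 64 s limit.

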